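Load the sole plate and close the bench press

ROBOT

A 6-joint arm with a two-finger parallel gripper is mounted at the origin on the work surface. World frame = base frame: x ahead of the robot, y to its left, z up, the work surface at z = 0. Lengths are in m, angles in rad, forces in N, time in s.
With the tool pointing down it reaches from about 0.35 to 0.8 m from the base axis. Payload 7.3 kg.
Tool frame: the origin (TCP) lies between the finger pads; the fingertips stand 25 mm ahead of it and the grasp point (between the pads) lies 6 mm ahead of it (r.tip_extent is the distance from the TCP to the fingertips, in m); z points along the fingers, y is the line along which they close (so a half turn about z gives the same grasp; the last joint's range is limited). The gripper opens to 85 mm and grips with 20 to 120 N. Pads are 22 mm wide; open, the fingers measure 114 mm over their backs; the gripper's body (76 mm by 85 mm) begins 54 mm behind the grasp point. The pads swing forward as they close: fully open they stand 13 mm farther back than shut.
Start: joints at [0.973, 0.342, 1.524, -0, 1.275, -0.146], TCP at [0.229, 0.472, 0.256] pointing down, gripper open.
Joint ranges: [-2.53, 2.53], [-0.77, 2.02], [0.04, 2.7], [-1, 4.14], [0.28, 2.66], [-3.11, 3.11]. Speed limits (rad/s): [2.57, 2.57, 3.14, 3.14, 3.14, 3.14].

INTERFACE

Orientations are given as a unit quaternion [x, y, z, w].
In Python, from workcell import r, command_gripper, optics gives the robot as it stands. The module is installed in compiled form; this text tells all that it offers. Calls block until the motion is done:
- r.reach(position, orientation): joint-space move of the TCP to a pose.
- r.move_straight(position, orientation=None, speed=0.15, max_force=None): straight line of the TCP; orientation=None keeps the orientation; speed is the mean speed in m/s. With max_force (N) it stops when the force on the tool has changed by that much, and returns True; else False.
- r.movej(angles): joint-space move.
- command_gripper(opening, force=None): finger opening in m; force is the grip in N (None keeps the last); returns when the fingers have stopped.
- r.hold(seconds).
- r.solve_ik(position, orientation): joint angles nearest the present ones, or None.
- r.read_state(): the state.
- optics.get_image(name): name is "scene" or "top" or "wrist"; returns (picture, depth): 400x640x3 uint8, red, green, blue; 400x640 float32, m along the optical axis (not along the pixel's ray), 0 where there is no reading.
- optics.camera_model(name): a dict with "K" (3x3 intrinsics, pixels), "k1" (the pictures are not rectified: a ray, as slopes to the right and down, at radius r is drawn at 1 + k1 r^2 times it, then the intrinsics apply), "R" (3x3) and "t" (3): a world point X has camera coordinates R X + t; the wrist camera has in their place "tool_from_camera" (4x4, takes a point from camera to tool coordinates, whose origin is the TCP and whose axes are the flange's). Camera axes: x right, y down, z forward; pixel columns grow to the right and rows downward; lengths in m; the calibration is good to about 2 mm. A picture is of the moment at which its call begins: read the wrist's pose just before it. camera_model takes no time and is no camera call.
A pose or a line that the arm cannot do raises r.PlanningError and nothing moves.
- r.finish_job(): hands the job in; it is judged then, once.
The state is a dict: "time_s": time; "joint_positions": joint angles; "dq": joint speeds; "tau": joint torques, N m; "eef_pos": TCP position; "eef_rot": TCP orientation; "contact_force": force on the tool from outside, world axes, zero at the start; "torque": the same for the moment, N m; "grip_width": finger opening in m; "grip_force": force on a finger pad.
Only numpy, scipy, OpenCV 4.12 (cv2) and the standard library are available. Lean on these libraries where they do the work, as an engineer would, in place of code of your own. Each camera call takes 0.05 s, during which the arm holds its last target. There are 200 camera calls.

TASK

Lay the cork sole plate in the bed of the open bench press, between the guides, and press it down until it sits level and fully home on the bed. Only then lower the hinged cover all the way onto its stop, gently, not letting it drop, and let go. Leave the bottle, the jar and the spool where they stand, upright.

Things in the scene. Friction and masses are not known exactly. Their poses are not given: they have to be found in the camera images.
- press: Blue bench press fixed to the bench, base 166 (x) x 150 (y) x 32 mm. Origin: at bench height under the centre of its bed; +x runs from the front (knob side) to the hinge at the back, z up. Two black rubber stops for the cover (14 mm wide, tops 56 mm above the bench) at x = -68, y = +-60 mm.
- bed (a point): Centre of the black bed's top, 40 mm above the bench, axes as the press's; a seated plate's underside lies here. Aluminium guides 11 mm high leave the plate 4 mm play all round: end stops (40 mm wide) with inner faces at x = +-59 mm; side guides with inner faces at y = +-32 mm, only at x = +-40 to +-54 mm, so at the sides of the middle fingers have free room.
- lift_near_top (a point): Top centre of the front steel lift-out bar (12 x 44 mm, long in y, 30 mm in front of the bed's centre). It starts 5 to 8 mm proud of the bed, slides down flush under about 4 N and stays where pushed. A plate merely laid in rests on the two bars, above the bed.
- lift_far_top (a point): The same for the rear lift-out bar, 30 mm behind the bed's centre.
- plate: Loose flat cork-coloured sole plate, 110 (x) x 56 (y) x 12 mm, about 0.16 kg, starting flat on the bench. Origin: centre of its underside, z up through its thickness. In the press its long side lies along the press's x (either end first).
- cover (a joint): Angle of the press's aluminium cover (140 x 122 x 10 mm, 0.4 kg): 0 = level, on its stop; grows as it opens; 1.65 to 1.8 rad (just past upright) at the start. The hinge's friction holds it only near upright; lower down it falls if let go. Coming onto the stop faster than 0.6 rad/s (0.1 m/s at the knob) is a slam: even 3 mm of free drop there is too much.
- cover_hinge (a point): Middle of the cover's hinge axis, 74 mm behind the bed's centre and 56 mm above the bench; the axis runs along the press's y.
- cover_knob (a point): Centre of the red ball knob (32 mm diameter) on a steel stem at the middle of the cover's free edge, 180 mm from the hinge axis along the cover and 5 mm to its outer side; the ball's centre is 34 mm beyond the cover's edge. With the cover closed it is 61 mm above the bench, 106 mm in front of the bed's centre.
- glue: Bystander: white plastic bottle with a red cap, 54 mm diameter, 140 mm tall; origin under its base.
- jar: Bystander: amber jar with a steel lid, 64 mm diameter, 80 mm tall; origin under its base.
- spool: Bystander: blue spool lying flat, 80 mm diameter, 36 mm tall; origin under its base.
Not all that is in view belongs to the job. Several things have the shape of the plate; the one meant has the colours described above.

How it is judged:
By the outcome, as a careful person would: the job done as asked, in the order asked, and still so for the second after the job is handed in, with the robot touching nothing.
It also fails if it takes over 64 s, if anything falls off the work surface, if the arm or the gripper's body presses on something with over 40 N, if the wrist force passes 120 N, or if a joint passes its speed limit or range.

## Working session

There is one attempt and no reset: what is moved stays moved. The work goes in short steps, each a Python script; the robot and the scene stay as the last script left them, time stands still between calls to the robot, and variables do not carry over. Pictures are saved under pics/ and viewed, at most 13 in all, crops included, and the job is handed in when it is done.

```bash
mkdir -p pics
cat > h.py <<'E'
import numpy as np, cv2
from workcell import r, command_gripper, optics
from scipy.spatial.transform import Rotation as Ro
def snap(n):
    s=r.read_state(); im,d=optics.get_image(n); m=optics.camera_model(n)
    if n=="wrist":
        T=np.eye(4);T[:3,:3]=Ro.from_quat(s["eef_rot"]).as_matrix();T[:3,3]=s["eef_pos"]
        W=T@np.array(m["tool_from_camera"])
    else:
        W=np.eye(4);R=np.array(m["R"]);W[:3,:3]=R.T;W[:3,3]=-R.T@np.array(m["t"])
    return im,d,np.array(m["K"]),m["k1"],W
def rays(px,K,k1):
    D=np.array([k1,0,0,0,0.]); 
    return cv2.undistortPointsIter(np.array(px,float).reshape(-1,1,2),K,D,None,None,(3,50,1e-10)).reshape(-1,2)
def cloud(S):
    im,d,K,k1,W=S; v,u=np.mgrid[:400,:640]
    q=rays(np.stack([u.ravel(),v.ravel()],1),K,k1); z=d.ravel()[:,None]
    P=np.hstack([q*z,z])@W[:3,:3].T+W[:3,3]; P[d.ravel()==0]=np.nan
    return P.reshape(400,640,3)
def onplane(S,px,h):
    im,d,K,k1,W=S; q=rays(px,K,k1); D=np.hstack([q,np.ones((len(q),1))])@W[:3,:3].T
    return W[:3,3]+D*((h-W[2,3])/D[:,2])[:,None]
def project(S,X):
    im,d,K,k1,W=S; X=(np.asarray(X)-W[:3,3])@W[:3,:3]
    return cv2.projectPoints(X.reshape(-1,1,3),np.zeros(3),np.zeros(3),K,np.array([k1,0,0,0,0.]))[0].reshape(-1,2)
def down(yaw): # tool y axis direction at yaw+90deg ; z down
    return (Ro.from_euler('z',yaw)*Ro.from_euler('x',np.pi)).as_quat()
def save(f,im,sc=1): cv2.imwrite('pics/'+f,cv2.cvtColor(cv2.resize(im,None,fx=sc,fy=sc),cv2.COLOR_RGB2BGR))
E
python3 - <<'E'
from h import *
import pickle
s=r.read_state();print(s)
for n in("scene","top"):
    S=snap(n);save(n+'0.png',S[0],1.25);pickle.dump(S,open(n+'0.pkl','wb'));print(n,S[2:])
print(optics.camera_model("wrist"))
E
```

```text
{'time_s': 0.0, 'joint_positions': array([ 9.73008950e-01,  3.42685292e-01,  1.52506163e+00, -3.04612721e-05,
        1.27539283e+00, -1.46020846e-01]), 'dq': array([ 0.00077276,  0.0003184 ,  0.00104933, -0.0006526 , -0.00217672,
        0.00082487]), 'tau': array([ 3.11473132e-04, -4.33661985e+01, -2.46016878e+01, -1.84348651e-04,
        7.73464388e-03,  9.83519101e-06]), 'eef_pos': array([0.22897141, 0.47201209, 0.25562979]), 'eef_rot': array([ 2.23962878e-01,  9.74597369e-01, -7.25960279e-04, -2.67528252e-04]), 'contact_force': array([ 0.15457853, -0.35379914,  0.26780184]), 'torque': array([-0.01895026, -0.01740001,  0.01313848]), 'grip_force': 0.0, 'grip_width': 0.08559415074117416}
scene (array([[414.57156988,   0.        , 315.60198694],
       [  0.        , 414.57156988, 208.21890984],
       [  0.        ,   0.        ,   1.        ]]), 0.02898424042356338, array([[-0.06139204,  0.86348553, -0.50062337,  1.11236106],
       [ 0.99811289,  0.05376344, -0.02966749,  0.02879067],
       [ 0.00129779, -0.50149999, -0.86515668,  1.01910576],
       [ 0.        ,  0.        ,  
[... 306 characters left out ...]
 0.01856209, -0.03833442],
       [-0.01669523, -0.09215611, -0.9956046 ,  1.34293591],
       [ 0.        ,  0.        ,  0.        ,  1.        ]]))
{'K': array([[282.97155685,   0.        , 316.3988333 ],
       [  0.        , 282.97155685, 200.78073455],
       [  0.        ,   0.        ,   1.        ]]), 'k1': -0.0456839301689984, 'tool_from_camera': array([[-4.35909308e-04, -9.62918062e-01, -2.69793656e-01,
         6.82632591e-02],
       [ 9.99999170e-01, -9.26850243e-05, -1.28491110e-03,
         3.21132194e-04],
       [ 1.21225827e-03, -2.69793992e-01,  9.62917303e-01,
        -1.16692003e-01],
       [ 0.00000000e+00,  0.00000000e+00,  0.00000000e+00,
         1.00000000e+00]])}
```

View pics/scene0.png

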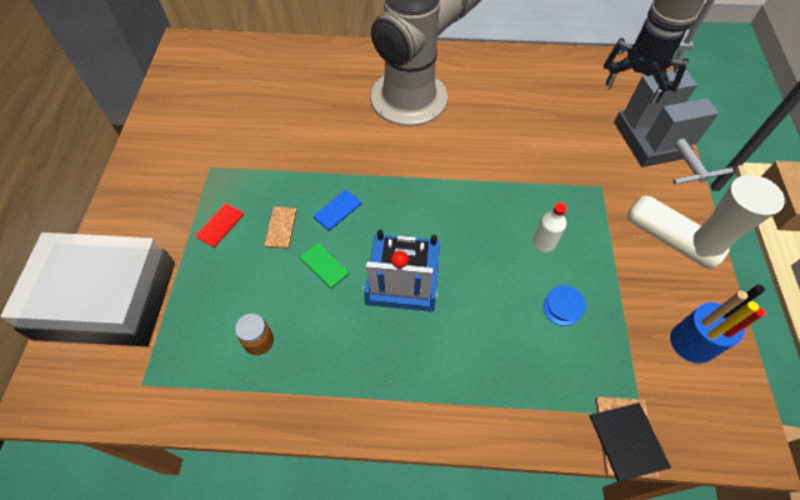

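View pics/top0.png

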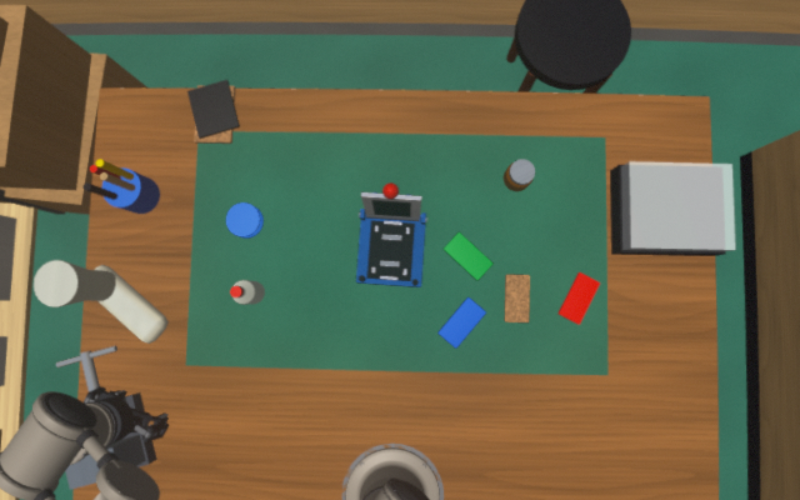

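The top view (800-px picture) shows the plate-shaped things: red (579,298), cork (517,298), blue (462,322), green (468,256), and a cork board under a black book at (213,110), off the mat. I choose cork (517,298). The press is at (391,250), with its front toward the robot and the open cover's knob at (391,190). The bottle is at (243,292), the spool at (244,220) and the jar at (520,175).

```bash
cat >> h.py <<'E'
def corkmask(im):
    h=cv2.cvtColor(im,cv2.COLOR_RGB2HSV); return cv2.inRange(h,(5,70,90),(22,255,255))
def rectfit(P2):
    (c,(w,h),a)=cv2.minAreaRect((P2*1000).astype(np.float32)); 
    if w<h: w,h,a=h,w,a+90
    a=(a+90)%180-90
    return np.array(c)/1000,w,h,np.radians(a)
E
python3 - <<'E'
from h import *
import pickle
S=pickle.load(open('top0.pkl','rb'));P=cloud(S);im=S[0]
save('crop_cork.png',im[190:290,340:500],4)
m=corkmask(im);k=np.zeros_like(m);k[210:265,395:432]=1;m=m*k
n,l,st,ce=cv2.connectedComponentsWithStats(m);i=1+st[1:,4].argmax();mm=l==i
px=np.argwhere(mm)[:,::-1]
print(st[i],'z',np.nanmedian(P[mm][:,2]),rectfit(onplane(S,px,.012)[:,:2]))
# second view: scene
S2=pickle.load(open('scene0.pkl','rb'));m2=corkmask(S2[0]);k=np.zeros_like(m2);k[160:205,205:245]=1;m2*=k
px2=np.argwhere(m2>0)[:,::-1];print(len(px2),rectfit(onplane(S2,px2,.012)[:,:2]), np.nanmedian(cloud(S2)[m2>0][:,2]))
# press: blue base 
h=cv2.cvtColor(im,cv2.COLOR_RGB2HSV);b=cv2.inRange(h,(100,120,60),(125,255,255))
k=np.zeros_like(b);k[150:235,280:345]=1;b*=k
px=np.argwhere(b>0)[:,::-1];print(len(px),np.nanmedian(P[b>0][:,2]),rectfit(onplane(S,px,.032)[:,:2]))
red=cv2.inRange(h,(0,150,90),(6,255,255));k=np.zeros_like(b);k[140:165,300:325]=1;red*=k
print('knob',np.argwhere(red>0).mean(0)[::-1],np.nanmean(P[red>0],0))
for nm,(u,v) in dict(glue=(195,234),jar=(416,140),spool=(195,176)).items(): print(nm,P[v,u])
E
```

```text
[404 220  20  38 742] z 0.012366798116825839 (array([ 0.45250009, -0.27699817]), 106.70919036865234, 54.89064025878906, np.float64(0.006217691039535054))
630 (array([ 0.45499402, -0.27671884]), 112.80962371826172, 56.72401428222656, np.float64(-0.018457304250903167)) 0.010735142191231506
1185 0.032985503886231005 (array([0.56235461, 0.01654367]), 169.95753479003906, 151.09884643554688, np.float64(-0.04464043882412621))
knob [311.86486486 152.21621622] [0.65383008 0.01084846 0.24616766]
glue [0.4513037  0.32469452 0.11721943]
jar [ 0.72603056 -0.27155814  0.07685999]
spool [0.61870414 0.35681048 0.03492267]
```

View pics/crop_cork.png

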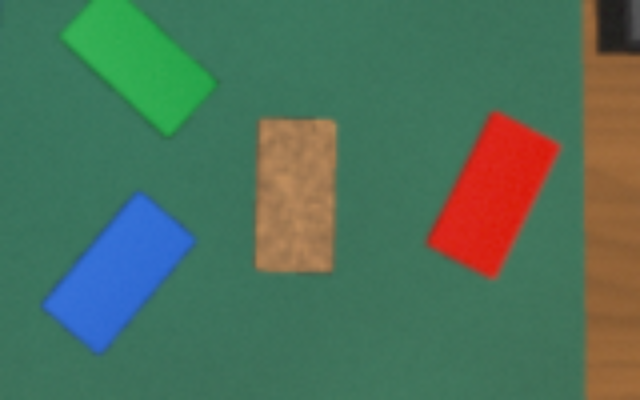

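Run:
```python
from h import *
import pickle
q=down(np.pi); print(r.tip_extent)
for i,p in enumerate([(0.50,0.05,0.30),(0.53,-0.01,0.30),(0.44,-0.26,0.24)]):
    r.reach(p,q); S=snap("wrist"); pickle.dump(S,open(f'w{i}.pkl','wb'))
    if i!=1: save(f'w{i}.png',S[0],1.25)
    P=cloud(S)
    if i==2:
        m=corkmask(S[0]);n,l,st,ce=cv2.connectedComponentsWithStats(m);
        for j in range(1,n):
            if st[j,4]>1500: px=np.argwhere(l==j)[:,::-1];print(st[j],np.nanmedian(P[l==j][:,2]),rectfit(onplane(S,px,.012)[:,:2]))
print(r.read_state()['time_s'])
```

```text
0.025
[    0     0   640   292 56555] -0.0006966733154005755 (array([ 0.41579398, -0.29587476]), 841.532470703125, 373.79779052734375, np.float64(-1.5695368824152527))
[ 279  144   45   85 3705] 0.010916153856597333 (array([ 0.45210782, -0.27841077]), 108.02986145019531, 54.78690719604492, np.float64(-0.012341221649481694))
3.5083
```

View pics/w0.png

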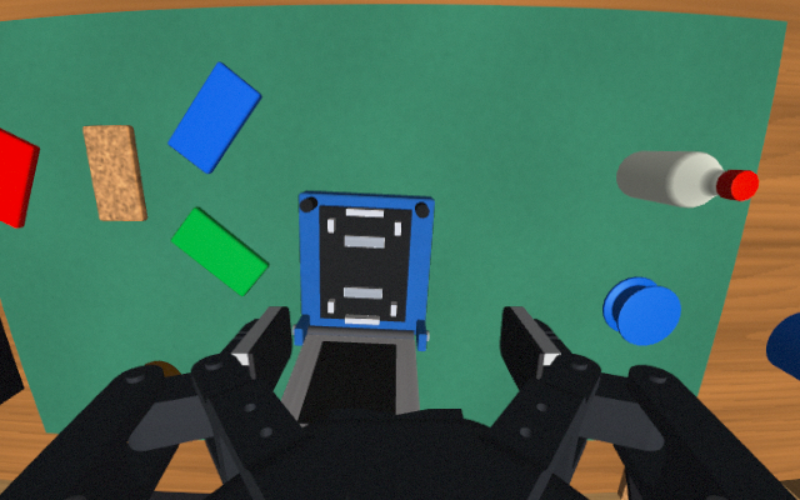

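View pics/w2.png

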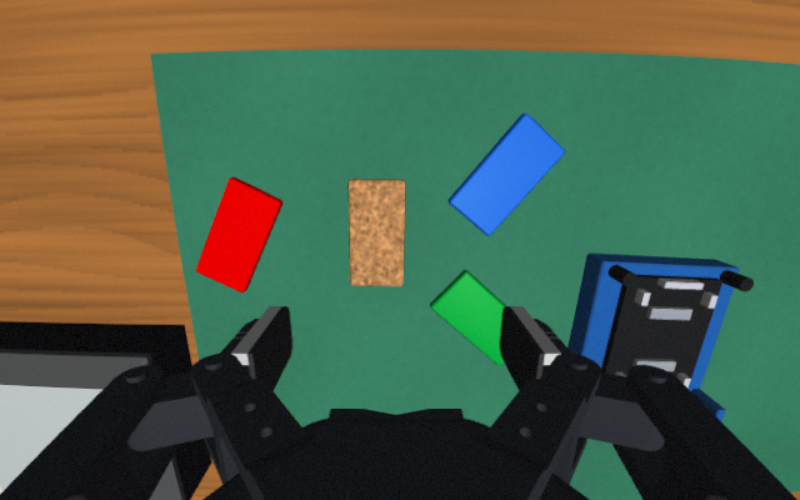

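Picture w0 shows the press bed at (365,268): six light guides and two grey bars at (364,242) and (363,293), with the stops toward the robot. Picture w2 confirms the cork plate at (377,232), lying alone. Next I fit the press pose from the guides.

Run:
```python
from h import *
import pickle
c0=np.array([.562,.0165]);yaw=-.045
Rz=lambda a:np.array([[np.cos(a),-np.sin(a)],[np.sin(a),np.cos(a)]])
for f in('w0','w1','top0'):
    S=pickle.load(open(f+'.pkl','rb'));P=cloud(S);g=S[0].min(2)
    L=(P[...,:2]-c0)@Rz(yaw)
    reg=(abs(L[...,0])<.069)&(abs(L[...,1])<.05)&(P[...,2]>.03)&(P[...,2]<.07)
    m=((g>90)&reg).astype(np.uint8);n,l,st,ce=cv2.connectedComponentsWithStats(m)
    print(f)
    for j in range(1,n):
        if st[j,4]<6: continue
        Z=np.nanmedian(P[l==j][:,2]); X=onplane(S,ce[j:j+1],.051)[0,:2]; Xb=onplane(S,ce[j:j+1],.046)[0,:2]
        print(st[j,4],'z',round(Z*1e3,1),'L51',((X-c0)@Rz(yaw)*1e3).round(1),'L46',((Xb-c0)@Rz(yaw)*1e3).round(1))
    kb=(cv2.inRange(cv2.cvtColor(S[0],cv2.COLOR_RGB2HSV),(110,120,50),(125,255,255))>0)&(abs(P[...,2]-.032)<.004)&(abs(L[...,0])<.1)&(abs(L[...,1])<.09)
    c,w,h,a=rectfit(P[kb][:,:2]);print('blue',((c-c0)@Rz(yaw)*1e3).round(1),w,h,a, 'bedz',np.nanmedian(P[(g<50)&reg][:,2]))
# cover angle from knob: top and scene
for f in('top0','scene0'):
    S=pickle.load(open(f+'.pkl','rb'));P=cloud(S)
    red=(cv2.inRange(cv2.cvtColor(S[0],cv2.COLOR_RGB2HSV),(0,150,80),(6,255,255))>0)&(np.linalg.norm(P-[.66,.012,.24],axis=-1)<.05)
    X=P[red]; A=np.c_[2*X,np.ones(len(X))];s=np.linalg.lstsq(A,(X**2).sum(1),rcond=None)[0]
    uv=np.argwhere(red)[:,::-1].mean(0); ray=onplane(S,[uv],0)[0]-S[4][:3,3];ray/=np.linalg.norm(ray)
    print(f,len(X),'sphere',s[:3],'surf+',np.median(X,0)+ray*.014); pickle.dump((S[4][:3,3],ray),open(f+'k.pkl','wb'))
(a,u),(b,v)=[pickle.load(open(f+'0k.pkl','rb')) for f in('top','scene')]
t=np.linalg.lstsq(np.c_[u,-v],b-a,rcond=None)[0];print('tri',a+u*t[0],b+v*t[1])
```

```text
w0
83 z 49.4 L51 [-67.4  -1.3] L46 [-66.5  -1.7]
62 z 49.7 L51 [-54.4 -37.1] L46 [-53.3 -38. ]
57 z 49.9 L51 [-53.7  33.6] L46 [-52.6  33.6]
296 z 44.3 L51 [-38.6  -1.5] L46 [-37.4  -1.9]
255 z 44.1 L51 [20.1 -1.7] L46 [22.1 -2.1]
55 z 49.7 L51 [ 38.  -37.7] L46 [ 40.4 -38.6]
54 z 49.6 L51 [38.4 32.9] L46 [40.8 33. ]
164 z 49.7 L51 [53.6 -1.5] L46 [56.1 -1.9]
242 z 65.1 L51 [76.1 -2.8] L46 [79.  -3.2]
blue [ -3.8 -35. ] 154.1510467529297 4.354960918426514 0.25503106375725393 bedz 0.0389688834024188
w1
89 z 49.3 L51 [-67.3  -1.9] L46 [-66.9  -1.5]
70 z 49.8 L51 [-54.4 -37.1] L46 [-53.8 -37.2]
68 z 49.6 L51 [-54.3  33.2] L46 [-53.7  34.1]
320 z 44.3 L51 [-38.1  -2.3] L46 [-37.3  -1.9]
276 z 44.0 L51 [20.6 -2.7] L46 [22.2 -2.3]
61 z 49.7 L51 [ 38.4 -37.6] L46 [ 40.3 -37.7]
62 z 49.3 L51 [39.4 32.8] L46 [41.3 33.7]
164 z 49.6 L51 [54.5 -1.8] L46 [56.6 -1.4]
252 z 65.7 L51 [74.8 -0.1] L46 [77.2  0.3]
blue [67.7  3.4] 0.0 0.0 0.0 bedz 0.038891283127556686
top0
42 z 51.5 L51 [55.5 -2.5] L46 [56.1 -2.3]
15 z 50.2 L51 [40.5 33.9] L46 [41.1 34.2]
14 z 50.4 L51 [ 40.5 -37.2] L46 [ 41.1 -37.1]
65 z 46.0 L51 [22.6 -0.8] L46 [23.1 -0.6]
63 z 45.8 L51 [-37.2  -0.8] L46 [-37.   -0.6]
18 z 50.3 L51 [-54.4  34. ] L46 [-54.2  34.4]
18 z 51.1 L51 [-53.7 -36.8] L46 [-53.4 -36.7]
18 z 50.0 L51 [-67.4  -4. ] L46 [-67.2  -3.7]
blue [-560.7  -41.8] 0.0 0.0 0.0 bedz 0.04032576120393627
top0 111 sphere [0.65519654 0.01144955 0.23859022] surf+ [0.65613126 0.01112437 0.23295725]
scene0 143 sphere [0.6559654  0.00963212 0.23503507] surf+ [0.65349964 0.00967613 0.23203414]
tri [0.65567637 0.01128786 0.23644284] [0.65579709 0.00993412 0.23640504]
```

```bash
cat >> h.py <<'E'
BED=np.array([.5544,.0149]);YAW=-.05
def pp(x,y=0.):  # press xy -> world xy
    return BED+np.array([np.cos(YAW)*x-np.sin(YAW)*y,np.sin(YAW)*x+np.cos(YAW)*y])
def st():
    s=r.read_state();print('t',round(s['time_s'],2),'p',s['eef_pos'].round(4),'F',s['contact_force'].round(1),'w',round(s['grip_width'],4),'gf',round(s['grip_force'],1))
    return s
E
python3 - <<'E'
from h import *
q=down(np.pi-.01); c=[.4524,-.2778]
command_gripper(.070,30)
r.reach([*c,.08],q)
print(r.move_straight([*c,.045],speed=.12,max_force=15), r.move_straight([*c,.018],speed=.025,max_force=4)); s=st()
z=s['eef_pos'][2]
r.move_straight([*c,z+.0045],speed=.05)
command_gripper(.045,35); s=st()
r.move_straight([*c,.14],speed=.15); st()
S=snap('wrist'); save('held.png',S[0])
E
```

```text
False False
t 6.18 p [ 0.4525 -0.2779  0.0182] F [-0.4 -0.1  0.7] w 0.0701 gf 0.0
t 6.71 p [ 0.4525 -0.2779  0.0231] F [-1.6  0.2  5.9] w 0.0548 gf 37.3
t 7.64 p [ 0.4519 -0.2774  0.1391] F [-0.6 -0.5 -1.1] w 0.0546 gf 37.3
```

View pics/held.png

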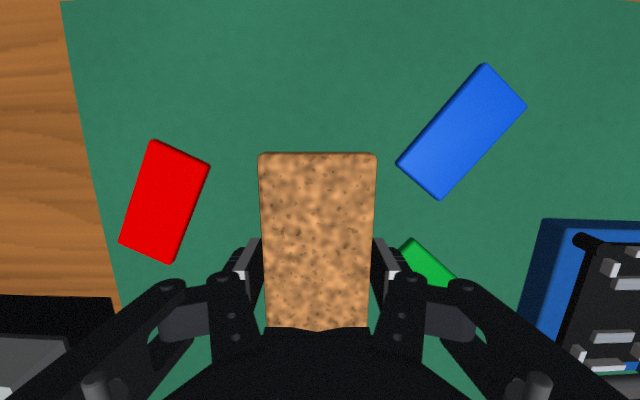

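Run:
```python
from h import *
s=st();S=snap('wrist');E=onplane(S,[[317,153],[262,200],[373,200]],s['eef_pos'][2]-.011);d=E-s['eef_pos'];print((d*1e3).round(1))
# front edge relative to tcp x should be -55
dx=float(d[0,0]+.055); print('plate offset',dx)
dx=np.clip(dx,-.003,.003)
q=down(np.pi+YAW); t=pp(-dx)
r.move_straight([t[0]-.0,t[1],.14],q,speed=.25)
r.move_straight([*t,.085],speed=.1)
print(r.move_straight([*t,.064],speed=.02,max_force=4)); s=st()
S=snap('wrist');save('laid.png',S[0])
```

```text
t 7.69 p [ 0.4518 -0.2773  0.1388] F [-0.5 -0.1 -0.7] w 0.0548 gf 37.3
[[-54.7   1.  -11. ]
 [-33.1 -25.1 -11. ]
 [-32.5  27.  -11. ]]
plate offset 0.00034517761440028966
True
t 10.64 p [0.5539 0.0149 0.0675] F [ 1.2 -1.1  1. ] w 0.0545 gf 37.6
```

View pics/laid.png

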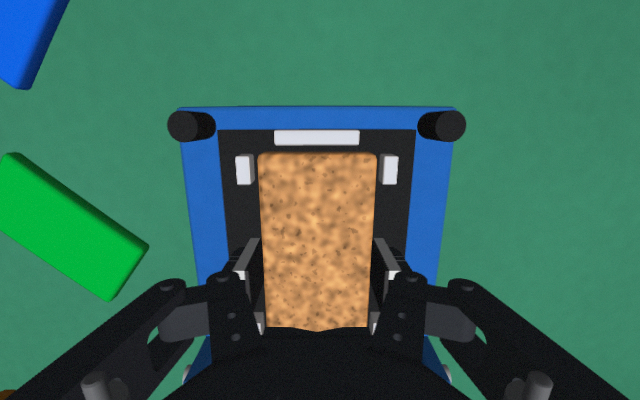

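The plate lies centred between the guides, with its front edge at (317,153) and even gaps to the guides at (245,170) and (390,170). Now I release it and press it home.

Run:
```python
from h import *
q=down(np.pi+YAW)
command_gripper(.072); c=r.read_state()['eef_pos']
r.move_straight([c[0],c[1],.105],speed=.12)
command_gripper(0.0,30)
def press(x,F,tilt=0):
    o=(Ro.from_quat(q)*Ro.from_euler('y',-tilt)) ; zt=o.apply([0,0,1])
    tip=lambda z: np.array([*pp(x),z])-zt*r.tip_extent
    r.move_straight(tip(.068),o.as_quat(),speed=.12)
    hit=r.move_straight(tip(.046),speed=.02,max_force=F)
    s=st(); print(x,'tilt z',zt.round(2),'hit',hit,'tip z',(s['eef_pos']+zt*r.tip_extent)[2].round(4))
    r.move_straight(tip(.070),speed=.12)
press(0,25); press(-30e-3,25); press(28e-3,25,.25); press(-30e-3,25); press(0,30)
r.move_straight([*pp(-.08),.20],q,speed=.25)
S=snap('wrist');save('pressed.png',S[0])
import pickle;pickle.dump(S,open('w3.pkl','wb'))
P=cloud(S);m=corkmask(S[0])>0
L=(P[...,:2]-BED)@np.array([[np.cos(YAW),-np.sin(YAW)],[np.sin(YAW),np.cos(YAW)]])
m&=(abs(L[...,0])<.055)&(abs(L[...,1])<.027)&(P[...,2]>.03)
X=np.c_[L[m],np.ones(m.sum())];k=np.linalg.lstsq(X,P[m][:,2],rcond=None)[0];print('slopes,z',k,m.sum());st()
```

```text
t 13.21 p [0.5544 0.0149 0.077 ] F [-0.8 -0.5  7.3] w 0.0 gf 2.9
0 tilt z [ 0.  0. -1.] hit True tip z 0.052
t 14.71 p [0.5244 0.0164 0.0771] F [-1.1 -0.7  5.2] w 0.0003 gf 3.0
-0.03 tilt z [ 0.  0. -1.] hit True tip z 0.0521
t 16.36 p [0.5762 0.0138 0.0779] F [-3.6 -0.4  9.8] w 0.0001 gf 4.4
0.028 tilt z [ 0.25 -0.01 -0.97] hit True tip z 0.0537
t 18.03 p [0.5243 0.0164 0.0771] F [-1.3 -0.4  6.1] w -0.0001 gf 3.0
-0.03 tilt z [ 0.  0. -1.] hit True tip z 0.0521
t 19.55 p [0.5543 0.0149 0.0771] F [-0.4  0.1  4.4] w -0.0003 gf 2.6
0 tilt z [ 0.  0. -1.] hit True tip z 0.0521
slopes,z [ 0.01479047 -0.00197045  0.05142366] 1121
t 20.57 p [0.4746 0.0189 0.1987] F [ 0.5  0.7 -0.1] w -0.0003 gf 0.0
```

View pics/pressed.png

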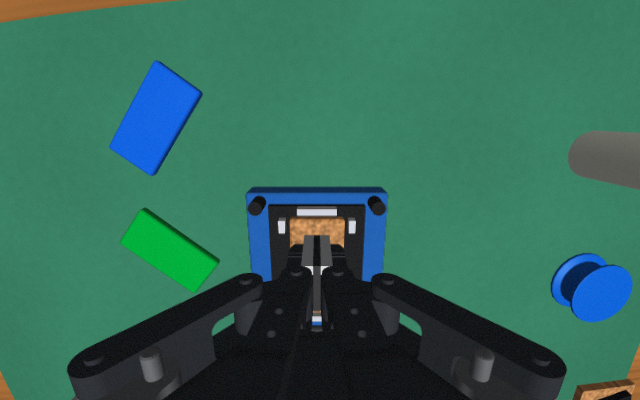

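Front and centre tip heights (0.052) say it is home. The rear press used a tilted tip, so I check the level from a clear view.

Run:
```python
from h import *
q=down(np.pi+YAW)
command_gripper(.060)
r.reach([*pp(-.05,.05),.30],q)
S=snap('wrist');P=cloud(S)
L=(P[...,:2]-BED)@np.array([[np.cos(YAW),-np.sin(YAW)],[np.sin(YAW),np.cos(YAW)]])
m=(corkmask(S[0])>0)&(abs(L[...,0])<.054)&(abs(L[...,1])<.027)&(P[...,2]>.03)
def fit(m):
    X=np.c_[L[m],np.ones(m.sum())];return np.linalg.lstsq(X,P[m][:,2],rcond=None)[0].round(4),m.sum()
print('plate',fit(m)); 
g=S[0].min(2); gm=(abs(L[...,0])<.085)&(abs(L[...,1])>.053)&(abs(L[...,1])<.073)&(abs(P[...,2]-.031)<.004); print('base ref',fit(gm))
px=np.argwhere(m)[:,::-1]; c,w,h,a=rectfit(onplane(S,px,.052)[:,:2]);print('rect',((c-BED)*1e3).round(1),w,h,a)
for a,b in((-.05,-.03),(-.01,.01),(.03,.05)): print(np.median(P[m&(L[...,0]>a)&(L[...,0]<b)][:,2]).round(4))
v,u=np.argwhere(m).mean(0).astype(int)
save('chk.png',S[0][max(v-70,0):v+70,max(u-100,0):u+100],4);st()
```

```text
plate (array([-0.0552, -0.0084,  0.0523]), np.int64(2971))
base ref (array([ 0.0005, -0.0014,  0.031 ]), np.int64(2456))
rect [144.  -91.2] 459.655029296875 96.68232727050781 -0.5604856872247683
0.051
0.051
0.0509
t 21.76 p [0.5064 0.0673 0.2994] F [ 1.  -0.7  0.6] w 0.06 gf 0.0
```

View pics/chk.png

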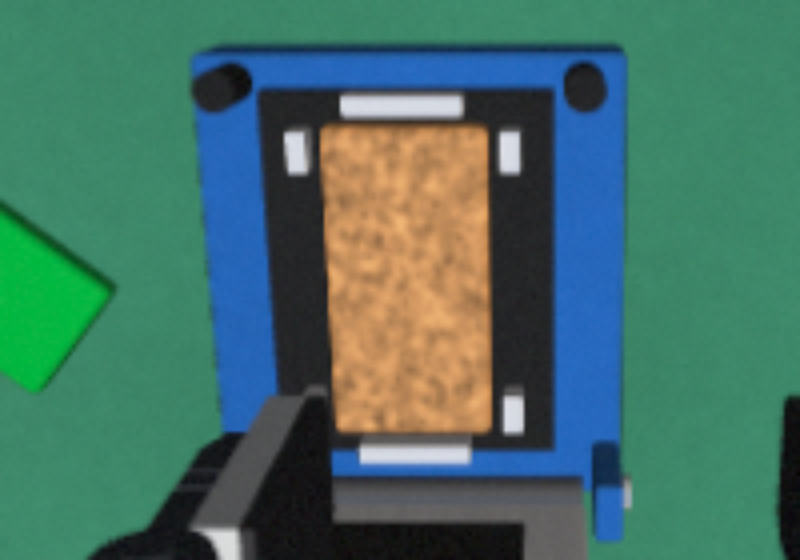

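The crop shows the plate at (410,280) inside all the guides. Heights at front, middle and rear agree to 0.1 mm and match the seated height, so it is level and home. Next is the cover.

```bash
cat >> h.py <<'E'
def knob(th):
    c,s=np.cos(th),np.sin(th); return np.array([*pp(.074-.18*c+.005*s),.056+.18*s+.005*c])
E
python3 - <<'E'
from h import *
q=down(np.pi+YAW); K=(knob(1.69)+np.array([.6557,.0106,.2364]))/2; G=np.array([0,0,.006]); print(K,knob(1.69))
r.move_straight([*K[:2],.32],q,speed=.2)
print(r.move_straight(K+G,speed=.1,max_force=8)); st()
command_gripper(.02,35); s=st()
off=s['eef_pos']-knob(1.69); print('off',off)
import pickle;pickle.dump(off,open('off.pkl','wb'))
for th in np.arange(1.6,.35,-.1):
    if r.move_straight(knob(th)+off,speed=.08,max_force=25): print('stop',th); st(); break
    if round(th*10)%3==0: print(round(th,2)); st()
st()
E
```

```text
[0.65517248 0.01024179 0.23526402] [0.65464496 0.00988357 0.23412805]
False
t 23.64 p [0.6555 0.0103 0.2422] F [-0.1  0.7  0. ] w 0.06 gf 0.0
t 24.02 p [0.6556 0.0099 0.2422] F [-0.4 -1.4  3.7] w 0.0298 gf 34.5
off [9.07949031e-04 1.67559504e-05 8.07583336e-03]
1.5
t 24.74 p [0.6215 0.0116 0.2439] F [ 0.3 -1.5  0.6] w 0.0301 gf 35.2
1.2
t 25.87 p [0.5689 0.0142 0.2337] F [-0.7 -1.3  1.2] w 0.0302 gf 35.7
0.9
t 26.99 p [0.5214 0.0166 0.208 ] F [-2.3 -2.8  1.1] w 0.03 gf 36.5
0.6
t 28.12 p [0.4838 0.0184 0.1699] F [ 0.3 -3.  -2.6] w 0.0299 gf 37.1
t 28.87 p [0.4658 0.0193 0.1387] F [ 1.  -3.9 -2.3] w 0.0299 gf 37.4
```

Run:
```python
from h import *
import pickle;off=pickle.load(open('off.pkl','rb'))
for th in (.3,.22,.15,.1):
    print(th,r.move_straight(knob(th)+off,speed=.05,max_force=20))
st()
for th in (.06,.03):
    print(th,r.move_straight(knob(th)+off,speed=.025,max_force=12));st()
print(r.move_straight(knob(-.04)+off,speed=.012,max_force=10)); s=st()
print('dz vs nominal closed',(s['eef_pos']-off-knob(0))*1e3)
S=snap('scene');save('closing.png',S[0][150:260,270:370],5)
```

```text
0.3 False
0.22 False
0.15 False
0.1 False
t 30.55 p [0.4505 0.0201 0.0865] F [-0.  -6.1 -1. ] w 0.0299 gf 37.6
0.06 False
t 30.99 p [0.4496 0.0201 0.0794] F [ 0.1 -5.7 -2.1] w 0.03 gf 37.7
0.03 False
t 31.36 p [0.4492 0.0202 0.074 ] F [-0.7 -5.6 -1.4] w 0.0298 gf 37.7
True
t 32.13 p [0.4488 0.0201 0.0648] F [-1.4 -1.3  5.3] w 0.03 gf 38.2
dz vs nominal closed [-0.68612673 -0.12158079 -4.26052701]
```

View pics/closing.png

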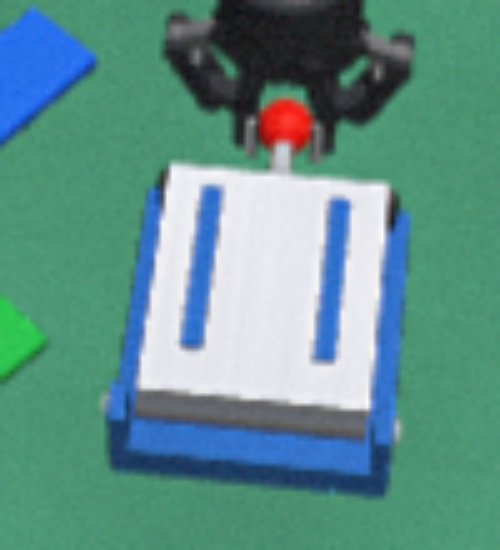

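The crop shows the cover lying closed, with the red knob at (285,125) between the fingers. I check that it is truly on its stop before letting go.

Run:
```python
from h import *
s=st();p=s['eef_pos']
print(r.move_straight(p-[0,0,.003],speed=.01,max_force=8)); s2=st()
for n in('scene','top'):
    P=cloud(snap(n));L=(P[...,:2]-BED)@np.array([[np.cos(YAW),-np.sin(YAW)],[np.sin(YAW),np.cos(YAW)]])
    m=(L[...,0]>-.06)&(L[...,0]<.06)&(abs(L[...,1])<.05)&(P[...,2]>.03)&(P[...,2]<.1)
    if m.sum()>50:
        X=np.c_[L[m],np.ones(m.sum())];print(n,m.sum(),np.linalg.lstsq(X,P[m][:,2],rcond=None)[0].round(4))
```

```text
t 32.18 p [0.4487 0.0201 0.0648] F [-0.6 -0.5  5.5] w 0.0304 gf 38.1
True
t 32.39 p [0.4487 0.0201 0.0648] F [-1.8 -0.3  7.6] w 0.03 gf 38.2
scene 1456 [-0.0077 -0.0014  0.0665]
top 1424 [-0.01    0.0017  0.0681]
```

Run:
```python
from h import *
command_gripper(.060); p=st()['eef_pos']
r.move_straight([p[0],p[1],.14],speed=.12)
r.move_straight([p[0]-.08,p[1],.25],speed=.2); r.hold(.5); st()
for n in('scene','top'):
    S=snap(n);P=cloud(S);L=(P[...,:2]-BED)@np.array([[np.cos(YAW),-np.sin(YAW)],[np.sin(YAW),np.cos(YAW)]])
    m=(L[...,0]>-.06)&(L[...,0]<.06)&(abs(L[...,1])<.05)&(P[...,2]>.03)&(P[...,2]<.1)
    b=(L[...,0]>-.3)&(L[...,0]<.3)&(abs(L[...,1])<.2)&(abs(P[...,2])<.008)
    for k in(m,b):
        if k.sum()>50: print(n,k.sum(),np.linalg.lstsq(np.c_[L[k],np.ones(k.sum())],P[k][:,2],rcond=None)[0].round(4))
    if n=='scene': save('final.png',S[0],1.25)
```

```text
t 32.89 p [0.4485 0.0196 0.0642] F [ 0.8 -0.4  0.3] w 0.0598 gf 0.0
t 35.01 p [0.3686 0.0196 0.2498] F [-0.1 -0.3  0.3] w 0.0606 gf 0.0
scene 1462 [-0.0087  0.0009  0.0664]
scene 23394 [-0.0008 -0.0003 -0.0003]
top 1537 [-0.0078  0.0029  0.0678]
top 19645 [-0.     -0.0002  0.001 ]
```

View pics/final.png

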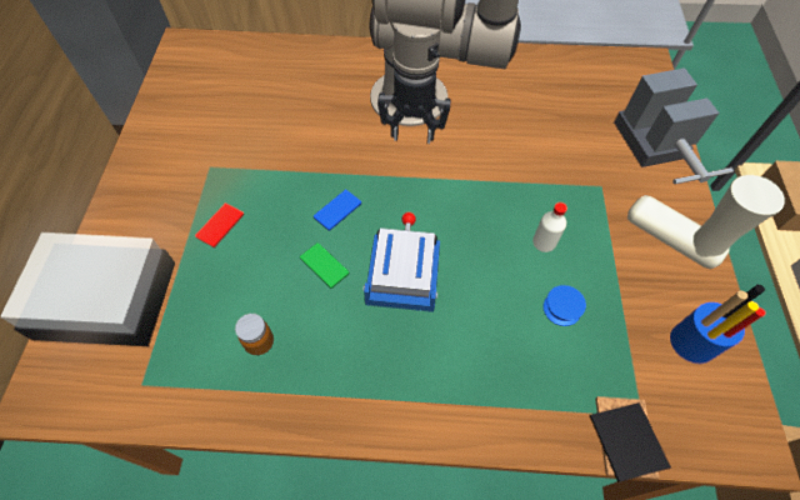

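The final picture shows the cover closed at (405,262), the knob free at (409,219), and the bottle, jar and spool standing unmoved. I make one check of the level between the blue ribs, then hand in.

Run:
```python
from h import *
ok=[]
for n in('scene','top'):
    P=cloud(snap(n));L=(P[...,:2]-BED)@np.array([[np.cos(YAW),-np.sin(YAW)],[np.sin(YAW),np.cos(YAW)]])
    k=(L[...,0]>-.06)&(L[...,0]<.06)&(abs(L[...,1])<.015)&(abs(P[...,2]-.066)<.01)
    f=np.linalg.lstsq(np.c_[L[k],np.ones(k.sum())],P[k][:,2],rcond=None)[0];print(n,k.sum(),f.round(4));ok.append(abs(f[0])<.007)
print(ok)
if all(ok): print(r.finish_job())
```

```text
scene 440 [-0.0028  0.0024  0.0651]
top 460 [-0.0016  0.0294  0.0665]
[np.True_, np.True_]
the job is handed in; nothing more can be done
None
```

The cork plate is pressed level and home in the bed, the cover was lowered gently onto its stop and released, the bottle, jar and spool still stand upright where they were, and the job is handed in after about 35 s of robot time.

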